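# Clear the wheel vise and hold its jaw open at the index tab

### The job

The bed of the spring-closed wheel vise is littered with four sharp fragments of a broken bearing race: with the scraper block, not the fingers, wipe all of them off the bed into the catch trough along its left side, then stand the scraper upright on the bench again. After that take the vise jaw by its T-handle and pull it open against its spring until the jaw's pointer is level with the point of the index tab, and finish while still holding it there, so that a wheel could be set in. Leave the wheel, the jar and the dish of bearings where they are.

Things in the scene. Friction and masses are not known exactly. Their poses are not given: they have to be found in the camera images.
- vise: Fixed wheel vise; place and yaw vary. Origin on the bench; front is -x (faces the robot within 0.3 rad), left is +y. Aluminium bed plate, mm: x -120..130, y -130..80, flat top at z 28. On it a fixed rear anvil: x 90..130, y -50..50, to z 54. With the jaw closed the bed ahead of it, x -120..20, is bare but for the fragments, which lie within x -97..-3, y -47..60, and the index tab.
- trough (a point): Middle of the floor of the open steel catch trough, part of the vise, along the bed's left edge: vise x -120..130, y 80..160 mm, floor 3 mm above the bench, rims (front, back, outer) 20 mm high, 8 mm lower than the bed's top. What is pushed over the bed's left edge drops into it.
- jaw: Sliding jaw. Origin at the middle of its underside: vise x 53 mm, y 0, z 28 when closed on its stop (start). It slides along the vise's -x, to the front, at most 80 mm. A spring, 120 N/m with 5.4 N preload, always draws it shut (10 to 13 N at the tab). Steel block on the bed, 66 mm long (x), 100 wide (y), top 49 mm above the bench; closed, it covers vise x 20..86.
- tee (a point): T-handle on the jaw's middle, moving with it. Origin at the middle of its cross bar, 83 mm above the bench, at x = 53 mm, y = 0 of the vise when closed. The bar lies along the vise's y: 52 mm long (y), 12 thick (x), 14 high, on a 12 mm round post; 27 mm free between bar and jaw top. 
- jaw_pointer (a point): Tip of the narrow steel pointer that sticks out of the jaw's right (-y) side, 38 mm above the bench; moves with the jaw. At x = 31 mm, y = -82.5 mm of the vise when closed.
- mark: Index tab: dark steel block 16 x 24 x 14 mm with a point, screwed fast on the bed's right (-y) margin; its place along the vise's x varies. Origin: below the tip of its point, which looks to +y, on the bed's top (z 28 mm), at vise y -94 mm; axes as the vise's. The jaw is at the mark when pointer and this origin agree along the vise's x axis; that takes 37 to 63 mm of pull.
- scraper: The scraper block, loose, standing upright on its blade on the bench to the right or left of the vise. Black plastic blade 100 mm long (its x), 24 mm thick (its y), 45 mm high; on it a beech grip 50 mm long, 20 mm thick (y), from z = 45 to 85 mm. Origin at the middle of its underside, z up. About 0.2 kg (0.14 to 0.28).
- chip0: A fragment of a broken bearing race, dark steel, bowed, about 20 x 8 mm and 8 mm high, 12 g; one of four, lying loose on the vise's bed at the front right of the bare part. Origin at its underside.
- chip1: A fragment of a broken bearing race, dark steel, bowed, about 20 x 8 mm and 8 mm high, 12 g; one of four, lying loose on the vise's bed at the rear right of the bare part. Origin at its underside.
- chip2: A fragment of a broken bearing race, dark steel, bowed, about 20 x 8 mm and 8 mm high, 12 g; one of four, lying loose on the vise's bed at the front left of the bare part. Origin at its underside.
- chip3: A fragment of a broken bearing race, dark steel, bowed, about 20 x 8 mm and 8 mm high, 12 g; one of four, lying loose on the vise's bed at the rear left of the bare part. Origin at its underside.
- wheel: A pink urethane skate wheel, 58 mm across, 34 mm high, lying loose on the side of the vise where the scraper is not. Origin under its middle. Leave it.
- jar: Glass jar with a screw cap, 72 mm across, 95 mm high, loose, beside the rear end of the vise. Origin under its middle. Leave it.
- dish: Tin dish of bearings, 100 mm across, 22 mm high, loose, beside the rear end of the vise. Origin under its middle. Leave it.
Things that resemble listed ones, but are neither listed nor needed, are in the scene too. Leave any blue look-alike of the scraper alone.

How it is judged:
By the outcome, as a careful person would: the job done as asked, in the order asked, and still so for the second after the job is handed in, while the arm keeps its last pose, push and grip.
It also fails if it takes over 66 s, if anything falls off the work surface, if the arm or the gripper's body presses on something with over 40 N, if the wrist force passes 120 N, or if a joint passes its speed limit or range.

### The arm

A 6-joint arm with a two-finger parallel gripper is mounted at the origin on the work surface. World frame = base frame: x ahead of the robot, y to its left, z up, the work surface at z = 0. Lengths are in m, angles in rad, forces in N, time in s.
With the tool pointing down it reaches from about 0.275 to 1 m from the base axis. Payload 8.4 kg.
Tool frame: the origin (TCP) lies on the mounting face of the last link; the fingertips stand 173 mm ahead of it and the grasp point (between the pads) lies 155 mm ahead of it (env.tcp_to_tips is the distance from the TCP to the fingertips, in m); z points along the fingers, y is the direction in which the jaws open and shut (so a half turn about z gives the same grasp; the last joint's range is limited). The gripper opens to 85 mm and grips with 20 to 120 N. Pads are 22 mm wide; open, the fingers measure 114 mm over their backs; the gripper's body (76 mm by 85 mm) begins 54 mm behind the grasp point. The pads swing forward as they close: fully open they stand 13 mm farther back than shut.
Start: joints at [1.338, 0.353, 1.633, -0, 1.155, -0.002], TCP at [0.143, 0.608, 0.405] pointing down, gripper open.
Joint ranges: [-2.63, 2.63], [-0.92, 2.1], [0.06, 2.66], [-1.3, 4.44], [0, 2.69], [-3.02, 3.02]. Speed limits (rad/s): [2.22, 2.22, 2.79, 3.14, 3.14, 3.14].

### API

Orientations are given as a rotation vector (axis times angle).
In Python, from bench import env, imaging, order gives the robot as it stands.
- The arm moves only by the tool carry_out, never from a script. Its argument "deltas" is a list of rows, each an object with "dp": the shift along the world's x, y, z in units of 25 mm (1.0 is 25 mm), a list of three; "rot": the turn, a rotation vector about the world's x, y, z in units of 8 degrees (1.0 is 8 degrees), a list of three; "claw": the closure in counts, from 0 (fully open) to 255 (shut). In form: [{"dp": [tx, ty, tz], "rot": [rx, ry, rz], "claw": claw}, ...]. A call has 1 to 10 rows; each row is the pose to reach, as a shift and turn from the pose measured when the call began; what a row does not reach only later rows make up. A row lasts 1/10 s, in which the tool goes at most 50 mm and 8.59 degrees, less where a joint would pass 70% of its speed; a pose out of reach is approached as far as the arm can. A call with a gripper value outside its range is refused whole. The fingers move at their own pace and stop on an object; the grip force is fixed at half the most. Time passes only in rows, so rows that repeat a pose let the fingers close. It gives the time, the measured TCP pose, the force and the opening at its end, in the units of the state.
- env.get_obs(): the state, without advancing time (a new reading comes with each control period).
- imaging.read_camera(name): name is "side" or "top"; returns a dict with "image" (480x640x3 uint8, red, green, blue), "depth" (480x640 float32, m along the optical axis (not along the pixel's ray), 0 where there is no reading), "mtx" (3x3 intrinsics, pixels), "view" (4x4, takes a point from world to camera coordinates). Camera axes: x right, y down, z forward; pixel columns grow to the right and rows downward; lengths in m; the calibration is good to about 2 mm. A picture is of the moment at which its call begins.
- order.finish_job(): hands the job in, once; it reports no verdict.
The state is a dict: "clock": time; "qpos": joint angles; "qvel": joint speeds; "joint_efforts": joint torques, N m; "tool_pos": TCP position; "eef_rot": TCP orientation; "contact_force": force on the tool from outside, world axes, zero at the start; "wrist_torque": the same for the moment, N m; "width": finger opening in m.
Only numpy, scipy, OpenCV 4.12 (cv2) and the standard library are available. Lean on these libraries where they do the work, as an engineer would, in place of code of your own. Each camera call takes 0.05 s, during which the arm holds its last target. There are 200 camera calls.

## Working session

There is one attempt and no reset: what is moved stays moved. The work goes in short steps, Python scripts to look and compute and a tool call to move; the robot and the scene stay as the last step left them, time stands still between calls to the robot, and variables do not carry over. Pictures are saved under pics/ and viewed, on a budget of 10 in all, crops included, one or two more only if the job needs it, and the job is handed in when it is done.

Besides the shell and the picture viewer there is one more tool, called in YAML: its name, and indented under it one key for each argument. carry_out: Moves the arm, as the interface text tells. Its arguments: {"type":"object","properties":{"deltas":{"type":"array"}},"required":["deltas"]}

```bash
ls; mkdir -p pics; python3 - <<'E'
from bench import env, imaging
import cv2, numpy as np
for n in ("top","side"):
    c=imaging.read_camera(n); cv2.imwrite(f"pics/{n}0.png",c["image"][:,:,::-1]); np.savez(f"{n}0.npz",**c)
    print(n,c["mtx"].tolist(),np.linalg.inv(c["view"]).round(3).tolist())
print(env.get_obs())
E
```

```text
pics
top [[477.6266738650377, 0.0, 322.42102642848573], [0.0, 477.6266738650377, 234.88409466072792], [0.0, 0.0, 1.0]] [[-0.017, -0.995, 0.103, 0.43], [-1.0, 0.017, -0.003, 0.005], [0.001, -0.103, -0.995, 1.088], [0.0, 0.0, 0.0, 1.0]]
side [[460.8530763986249, 0.0, 319.20269323520364], [0.0, 460.8530763986249, 239.99683459650385], [0.0, 0.0, 1.0]] [[-0.971, -0.174, 0.161, 0.383], [-0.237, 0.689, -0.685, 0.615], [0.008, -0.704, -0.71, 0.716], [0.0, 0.0, 0.0, 1.0]]
{'clock': 0.1, 'qpos': array([ 1.33759679e+00,  3.53599840e-01,  1.63405245e+00, -3.65110625e-06,
        1.15521915e+00, -2.38785396e-03]), 'qvel': array([ 0.00010348, -0.00164594, -0.00334596, -0.00073624, -0.00166546,
        0.00021568]), 'joint_efforts': array([ 2.33251187e-03, -6.06352973e+01, -3.42815673e+01,  5.80533901e-05,
        4.05302300e-03, -1.48387210e-05]), 'tool_pos': array([0.14292466, 0.60822368, 0.40402666]), 'eef_rot': array([-3.61734597e-01, -3.12054884e+00,  1.99531592e-03]), 'contact_force': array([ 0.02558788, -0.66114513,  0.15570645]), 'wrist_torque': array([-0.02084986, -0.00377021, -0.03664278]), 'width': 0.0850610758996664}
```

View pics/top0.png

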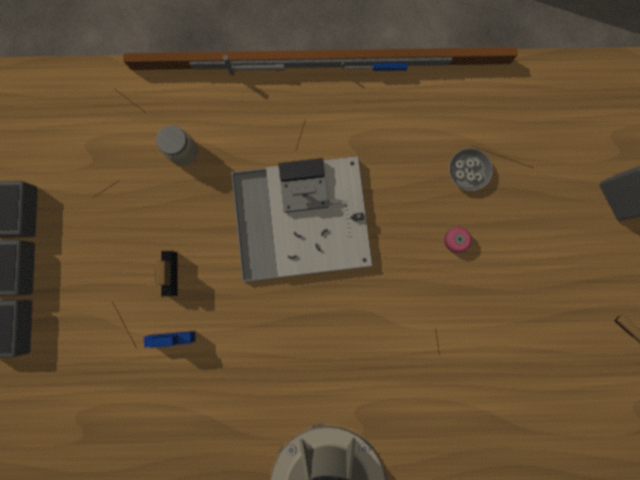

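View pics/side0.png

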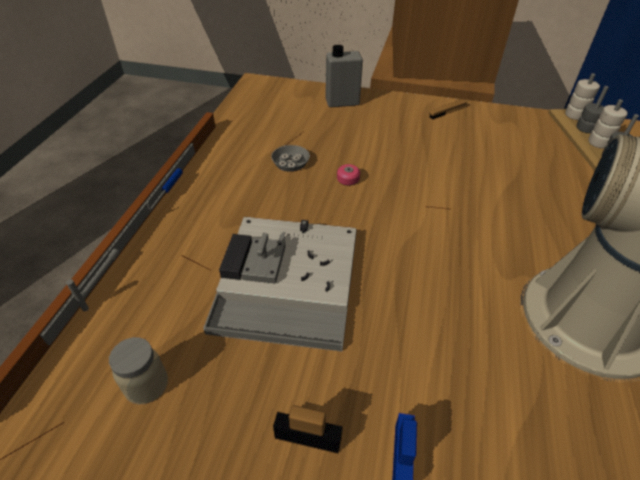

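The top view shows the vise at about (300,218), with chips at (299,236), (326,233), (319,247) and (293,258), and the index tab at (357,217). There are two scraper candidates: a black blade with a beech grip at (169,273), and a blue one at (169,340). The black and beech one fits the description; the blue one is the look-alike. I'll measure it and confirm in one crop.

```bash
cat > h.py <<'E'
import numpy as np, cv2
def cloud(c):
    d=c["depth"]; K=c["mtx"]; v,u=np.mgrid[0:480,0:640]
    P=np.stack([(u-K[0,2])/K[0,0]*d,(v-K[1,2])/K[1,1]*d,d,np.ones_like(d)],-1)@np.linalg.inv(c["view"]).T
    P=P[...,:3]; P[d==0]=np.nan; return P
def ray(c,u,v,z):
    T=np.linalg.inv(c["view"]); K=c["mtx"]
    r=T[:3,:3]@[(u-K[0,2])/K[0,0],(v-K[1,2])/K[1,1],1]; o=T[:3,3]
    return o+r*(z-o[2])/r[2]
def proj(c,p):
    q=c["view"]@np.append(p,1); q=c["mtx"]@q[:3]; return q[:2]/q[2]
def rect(pts):
    r=cv2.minAreaRect((pts[:,:2]*1000).astype(np.float32)); return np.array(r[0]).round(1),np.array(r[1]).round(1),round(r[2],1)
E
python3 - <<'E'
from h import *
for n in("top","side"):
    c=dict(np.load(f"{n}0.npz")); P=cloud(c); im=c["image"].astype(int)
    x,y,z=P[...,0],P[...,1],P[...,2]
    bench=(x>.2)&(x<.3)&(abs(y)<.1); print(n,"bench z",np.nanmedian(z[bench]))
    bed=(abs(z-.028)<.005)&(x>.3)&(x<.75)&(y>-.2)&(y<.25)
    print("bed",rect(P[bed]),np.median(z[bed]),bed.sum())
    vis=(z>.01)&(x>.3)&(x<.75)&(y>-.2)&(y<.2); print("vise",rect(P[vis]))
    an=(abs(z-.054)<.003)&(x>.3)&(x<.75)&(y>-.2)&(y<.25); print("anvil/54",rect(P[an]),an.sum())
    s=(x>.3)&(x<.5)&(y>.22)&(y<.45)
    for a,b in((.035,.055),(.075,.095)):
        m=s&(z>a)&(z<b)&(im[...,2]<im[...,0]+20); print("scr",a,rect(P[m]),np.nanmedian(z[m]),m.sum())
c=dict(np.load("top0.npz"));I=c["image"][:,:,::-1]
cv2.imwrite("pics/crop1.png",cv2.convertScaleAbs(cv2.resize(I[145:360,130:385],None,fx=3,fy=2.75,interpolation=cv2.INTER_CUBIC),alpha=1.6))
E
```

```text
top bench z 0.0022005050869433607
bed (array([579.7,  50. ]), array([250.7, 289.6]), 5.9) 0.029663489239758478 7593
vise (array([579.6,  50.5]), array([250.8, 290.6]), 5.8)
anvil/54 (array([650.6,  42.6]), array([110. ,  99.5]), 5.7) 1153
scr 0.035 (array([403.2, 342.2]), array([192.9,  98.8]), 2.5) 0.04644768626832585 326
scr 0.075 (array([396.3, 345.3]), array([176.1,  45.4]), 5.1) 0.08615846953719819 261
side bench z 0.001323933706504632
bed (array([580.4,  51.3]), array([249.7, 291.8]), 5.9) 0.029310403979856237 7158
vise (array([580.9,  51.9]), array([250.9, 292.8]), 5.9)
anvil/54 (array([651.6,  43.3]), array([109.7, 102.2]), 6.0) 1090
scr 0.035 (array([398.9, 323.7]), array([ 85. , 198.1]), 84.4) 0.045797189086864365 742
scr 0.075 (array([397.6, 347.5]), array([176.6,  49.4]), 5.4) 0.08562457325267914 599
```

View pics/crop1.png

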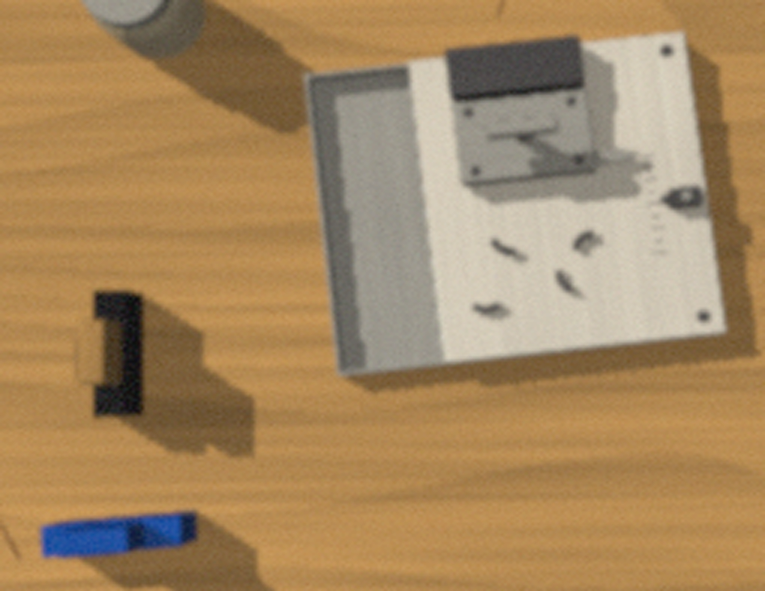

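The crop confirms it: the black blade with beech grip (crop (118,353)) is the scraper, and the blue one stays untouched. The tab tip is at crop (665,198). The chips are at (508,249), (587,242), (570,284) and (490,311).

```bash
cat >> h.py <<'E'
YAW=np.radians(5.9); RV=np.array([[np.cos(YAW),-np.sin(YAW)],[np.sin(YAW),np.cos(YAW)]]); OV=np.array([.5767,.0355])
def w2v(p): return ((np.asarray(p)[...,:2]-OV)@RV*1000).round(1)
def v2w(p): return OV+RV@np.array(p)/1000
E
python3 - <<'E'
from h import *
for n in("top","side"):
    c=dict(np.load(f"{n}0.npz")); P=cloud(c); im=c["image"].astype(int)
    x,y,z=P[...,0],P[...,1],P[...,2]
    s=(x>.33)&(x<.48)&(y>.31)&(y<.385)
    m=s&(z>.083); print(n,"grip",rect(P[m]),m.sum()); 
    m=s&(z>.04)&(z<.052); print("blade",rect(P[m]),m.sum())
    m=s&(z>.015); print("all",rect(P[m]))
    V=w2v(P)
    m=(z>.076)&(abs(V[...,1])<40)&(V[...,0]>20)&(V[...,0]<86); print("tee",np.nanmedian(V[m],0),np.nanmedian(z[m]),m.sum(),V[m].min(0),V[m].max(0))
    m=(im.sum(-1)<180)&(V[...,0]>-115)&(V[...,0]<17)&(V[...,1]<75)&(V[...,1]>-128)&(z<.06)
    k,l,st,ce=cv2.connectedComponentsWithStats(m.astype(np.uint8))
    for i in range(1,k):
        if st[i,4]>8: print(st[i],V[l==i].mean(0).round(1),V[l==i].min(0),V[l==i].max(0))
c=dict(np.load("top0.npz")); print("tab tip",w2v(ray(c,351.7,217.3,.042)))
E
```

```text
top grip (array([457.8, 342.1]), array([44.2, 19.6]), 0.3) 207
blade (array([403.1, 335.9]), array([149.8,  32.1]), 7.6) 199
all (array([404.7, 336.2]), array([153.1,  32.1]), 7.6)
tee [51.15 -0.8 ] 0.09127709948810031 150 [ 45.7 -25.7] [58.3 24.1]
[352 214  12   7  48] [ -13.1 -111.5] [ -17.5 -123.7] [ -6.8 -99.4]
side grip (array([458.3, 344.3]), array([43.6, 20.4]), 2.0) 428
blade (array([404.8, 333.6]), array([149.7,  45.3]), 0.2) 508
all (array([405. , 333.7]), array([150.1,  45.3]), 0.3)
tee [51.8  6.1] 0.09021734766436484 163 [ 46.8 -23.6] [59.1 26.3]
[301 221   8  12  63] [ -10.3 -104.2] [ -16.  -120.4] [ -2.3 -93.7]
[308 252   6   6  20] [-34.  -28.5] [-40.1 -34.7] [-28.8 -23.2]
[321 261   8   4  24] [-65.2 -12.7] [-71.7 -18.8] [-58.5  -9.4]
[302 274   7   6  22] [-33.3  28.9] [-37.9  22.9] [-27.5  33.6]
[326 283   4   8  21] [-79.4  47.7] [-81.9  38.9] [-76.6  54.1]
tab tip [-11.3 -98.7]
```

```bash
python3 - <<'E'
from h import *
from bench import env
from scipy.spatial.transform import Rotation as R
o=env.get_obs(); print(R.from_rotvec(o["eef_rot"]).as_matrix().round(3).tolist())
for n in("top","side"):
    c=dict(np.load(f"{n}0.npz")); P=cloud(c); x,y,z=P[...,0],P[...,1],P[...,2]
    s=(x>.39)&(x<.54)&(y>.30)&(y<.39)
    for a,b in((.04,.052),(.083,.095)):
        m=s&(z>a)&(z<b); print(n,rect(P[m]),m.sum(),np.polyfit(x[m],y[m],1))
print("start chip sweep",v2w([-57,-66]),v2w([-57,98]), "tee",v2w([52.5,0]))
E
```

```text
[[-0.973, 0.229, -0.0], [0.229, 0.973, -0.001], [-0.0, -0.001, -1.0]]
top (array([461. , 342.1]), array([98.5, 25.3]), 1.1) 326 [0.01817132 0.33142766]
top (array([459.9, 342.1]), array([48.4, 19.6]), 0.3) 226 [0.016628   0.33404487]
side (array([461.4, 344. ]), array([99.8, 24.9]), 0.8) 745 [0.02399415 0.33627496]
side (array([461.3, 344.4]), array([49.7, 20.4]), 2.0) 483 [0.01503716 0.33786754]
start chip sweep [ 0.52678625 -0.03600956] [0.50992827 0.1271217 ] tee [0.6289219  0.04089661]
```

carry_out:
  deltas:
    - {"dp": [1.3,-1.1,0],"rot": [0,0,0.2],"claw": 0}
    - {"dp": [2.8,-2.3,0],"rot": [0,0,0.4],"claw": 0}
    - {"dp": [4.3,-3.6,-0.5],"rot": [0,0,0.7],"claw": 0}
    - {"dp": [5.8,-4.9,-1],"rot": [0,0,0.9],"claw": 0}
    - {"dp": [7.3,-6.1,-1.5],"rot": [0,0,1.1],"claw": 0}
    - {"dp": [8.8,-7.4,-2],"rot": [0,0,1.3],"claw": 0}
    - {"dp": [10.3,-8.6,-2.7],"rot": [0,0,1.5],"claw": 0}
    - {"dp": [11.6,-9.7,-3.3],"rot": [0,0,1.7],"claw": 0}
    - {"dp": [12.4,-10.3,-3.8],"rot": [0,0,1.78],"claw": 0}
    - {"dp": [12.72,-10.6,-4.16],"rot": [0,0,1.78],"claw": 0}

```text
clock: 1.1
tool_pos: [0.4625, 0.3414, 0.2989]
eef_rot: [0.024, -3.141, 0.003]
contact_force: [-0.3, -0.1, 0.2]
width: 0.0853
```

carry_out:
  deltas:
    - {"dp": [-0.05,0.06,-1],"rot": [0,0,0],"claw": 0}
    - {"dp": [-0.05,0.06,-2],"rot": [0,0,0],"claw": 0}
    - {"dp": [-0.05,0.06,-2.7],"rot": [0,0,0],"claw": 0}
    - {"dp": [-0.05,0.06,-3.04],"rot": [0,0,0],"claw": 0}
    - {"dp": [-0.05,0.06,-3.04],"rot": [0,0,0],"claw": 0}
    - {"dp": [-0.05,0.06,-3.04],"rot": [0,0,0],"claw": 255}
    - {"dp": [-0.05,0.06,-3.04],"rot": [0,0,0],"claw": 255}
    - {"dp": [-0.05,0.06,-3.04],"rot": [0,0,0],"claw": 255}
    - {"dp": [-0.05,0.06,-3.04],"rot": [0,0,0],"claw": 255}
    - {"dp": [-0.05,0.06,-3.04],"rot": [0,0,0],"claw": 255}

```text
clock: 2.1
tool_pos: [0.4614, 0.343, 0.2234]
eef_rot: [0.024, -3.141, 0.003]
contact_force: [-0.0, -0.1, 3.6]
width: 0.0197
```

carry_out:
  deltas:
    - {"dp": [0,0,0],"rot": [0,0,0],"claw": 255}
    - {"dp": [0,0,0],"rot": [0,0,0],"claw": 255}
    - {"dp": [0,0,0],"rot": [0,0,0],"claw": 255}

```text
clock: 2.4
tool_pos: [0.4613, 0.3429, 0.2234]
eef_rot: [0.024, -3.141, 0.003]
contact_force: [-1.1, -0.4, 1.2]
width: 0.0194
```

carry_out:
  deltas:
    - {"dp": [0,0,0.6],"rot": [0,0,0],"claw": 255}
    - {"dp": [0,0,1.8],"rot": [0,0,0],"claw": 255}
    - {"dp": [0,0,3],"rot": [0,0,0],"claw": 255}
    - {"dp": [0.2,-1,4],"rot": [0,0,0.1],"claw": 255}
    - {"dp": [0.5,-2.5,4.5],"rot": [0,0,0.2],"claw": 255}
    - {"dp": [0.9,-4.2,4.5],"rot": [0,0,0.3],"claw": 255}
    - {"dp": [1.3,-6,4.5],"rot": [0,0,0.4],"claw": 255}
    - {"dp": [1.6,-7.5,4.5],"rot": [0,0,0.5],"claw": 255}
    - {"dp": [1.8,-8.5,4.5],"rot": [0,0,0.62],"claw": 255}
    - {"dp": [1.9,-9,4.5],"rot": [0,0,0.62],"claw": 255}

```text
clock: 3.4
tool_pos: [0.509, 0.116, 0.3368]
eef_rot: [-0.158, 3.137, -0.003]
contact_force: [0.3, -0.3, -1.4]
width: 0.0193
```

carry_out:
  deltas:
    - {"dp": [0.15,-1.1,0],"rot": [0,0,0],"claw": 255}
    - {"dp": [0.35,-2.6,0],"rot": [0,0,0],"claw": 255}
    - {"dp": [0.5,-4.2,0],"rot": [0,0,0],"claw": 255}
    - {"dp": [0.65,-5.4,0],"rot": [0,0,0],"claw": 255}
    - {"dp": [0.72,-6.08,0],"rot": [0,0,0],"claw": 255}
    - {"dp": [0.72,-6.08,-0.6],"rot": [0,0,0],"claw": 255}
    - {"dp": [0.72,-6.08,-1.4],"rot": [0,0,0],"claw": 255}
    - {"dp": [0.72,-6.08,-2.2],"rot": [0,0,0],"claw": 255}
    - {"dp": [0.72,-6.08,-2.6],"rot": [0,0,0],"claw": 255}
    - {"dp": [0.72,-6.08,-2.6],"rot": [0,0,0],"claw": 255}

```text
clock: 4.4
tool_pos: [0.5266, -0.0356, 0.2709]
eef_rot: [0.158, -3.136, 0.002]
contact_force: [0.1, -0.0, -0.7]
width: 0.0193
```

```bash
python3 - <<'E'
from h import *
from bench import imaging
c=imaging.read_camera("side"); I=c["image"][:,:,::-1]
cv2.imwrite("pics/s1.png",cv2.convertScaleAbs(cv2.resize(I[170:370,190:390],None,fx=3,fy=3,interpolation=cv2.INTER_CUBIC),alpha=1.4))
E
```

```text
(no output)
```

View pics/s1.png

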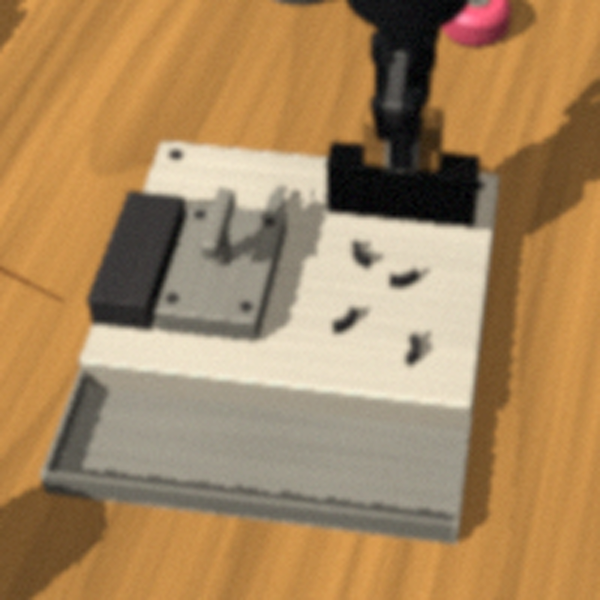

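The blade sits to the right of all four chips, at crop (328..478,145..220). It is parallel to the bed and its length spans every chip. I'll lower it to just above the bed and sweep left.

carry_out:
  deltas:
    - {"dp": [0.2,0,-0.4],"rot": [0,0,0],"claw": 255}
    - {"dp": [0.2,0,-0.7],"rot": [0,0,0],"claw": 255}
    - {"dp": [0.2,0,-0.77],"rot": [0,0,0],"claw": 255}
    - {"dp": [0.2,0,-0.77],"rot": [0,0,0],"claw": 255}

```text
clock: 4.85
tool_pos: [0.5319, -0.0356, 0.2522]
eef_rot: [0.158, -3.137, 0.003]
contact_force: [-0.4, -0.1, -1.9]
width: 0.0193
```

carry_out:
  deltas:
    - {"dp": [-0.03,0.3,-0.02],"rot": [0,0,0],"claw": 255}
    - {"dp": [-0.08,0.8,-0.02],"rot": [0,0,0],"claw": 255}
    - {"dp": [-0.13,1.3,-0.02],"rot": [0,0,0],"claw": 255}
    - {"dp": [-0.18,1.8,-0.02],"rot": [0,0,0],"claw": 255}
    - {"dp": [-0.23,2.3,-0.02],"rot": [0,0,0],"claw": 255}
    - {"dp": [-0.29,2.8,-0.02],"rot": [0,0,0],"claw": 255}
    - {"dp": [-0.34,3.3,-0.02],"rot": [0,0,0],"claw": 255}
    - {"dp": [-0.39,3.8,-0.02],"rot": [0,0,0],"claw": 255}
    - {"dp": [-0.43,4.2,-0.02],"rot": [0,0,0],"claw": 255}
    - {"dp": [-0.43,4.2,-0.02],"rot": [0,0,0],"claw": 255}

```text
clock: 5.85
tool_pos: [0.521, 0.0706, 0.2517]
eef_rot: [0.16, -3.136, 0.002]
contact_force: [-0.1, -1.4, -1.5]
width: 0.0194
```

carry_out:
  deltas:
    - {"dp": [-0.03,0.3,0],"rot": [0,0,0],"claw": 255}
    - {"dp": [-0.06,0.6,0],"rot": [0,0,0],"claw": 255}
    - {"dp": [-0.09,0.9,0],"rot": [0,0,0],"claw": 255}
    - {"dp": [-0.12,1.2,0],"rot": [0,0,0],"claw": 255}
    - {"dp": [-0.15,1.5,0],"rot": [0,0,0],"claw": 255}
    - {"dp": [-0.18,1.8,0],"rot": [0,0,0],"claw": 255}
    - {"dp": [-0.21,2.1,0],"rot": [0,0,0],"claw": 255}
    - {"dp": [-0.24,2.4,0],"rot": [0,0,0],"claw": 255}
    - {"dp": [-0.24,2.4,0],"rot": [0,0,0],"claw": 255}
    - {"dp": [-0.24,2.4,0],"rot": [0,0,0],"claw": 255}

```text
clock: 6.85
tool_pos: [0.515, 0.1308, 0.2517]
eef_rot: [0.161, -3.136, 0.002]
contact_force: [-0.4, -0.0, -1.2]
width: 0.0194
```

```bash
python3 - <<'E'
from h import *
from bench import imaging,env
o=env.get_obs(); print(w2v(o["tool_pos"]),o["tool_pos"])
c=imaging.read_camera("side"); I=c["image"][:,:,::-1]
cv2.imwrite("pics/s2.png",cv2.convertScaleAbs(cv2.resize(I[170:370,190:390],None,fx=3,fy=3,interpolation=cv2.INTER_CUBIC),alpha=1.4))
E
```

```text
[-51.6 101.1] [0.5149829  0.13079431 0.25168873]
```

View pics/s2.png

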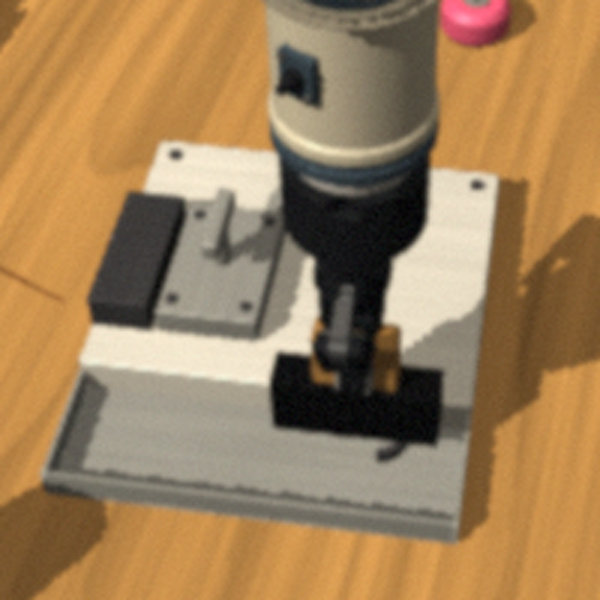

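One chip shows in the trough at crop (392,450), and the rest are hidden behind the blade. I'll lift and carry the scraper back to its place, then check the bed.

carry_out:
  deltas:
    - {"dp": [0,0,0.5],"rot": [0,0,0],"claw": 255}
    - {"dp": [0,0,1.4],"rot": [0,0,0],"claw": 255}
    - {"dp": [-0.1,0.4,2.4],"rot": [0,0,0],"claw": 255}
    - {"dp": [-0.4,1.6,2.6],"rot": [0,0,-0.1],"claw": 255}
    - {"dp": [-0.8,3.2,2.6],"rot": [0,0,-0.2],"claw": 255}
    - {"dp": [-1.2,4.8,2.6],"rot": [0,0,-0.4],"claw": 255}
    - {"dp": [-1.6,6.4,2.4],"rot": [0,0,-0.5],"claw": 255}
    - {"dp": [-2,7.8,1.8],"rot": [0,0,-0.62],"claw": 255}
    - {"dp": [-2.15,8.49,1.2],"rot": [0,0,-0.62],"claw": 255}
    - {"dp": [-2.15,8.49,0.6],"rot": [0,0,-0.62],"claw": 255}

```text
clock: 7.9
tool_pos: [0.461, 0.3445, 0.2666]
eef_rot: [0.028, -3.141, 0.001]
contact_force: [0.3, -0.1, -1.7]
width: 0.0194
```

```bash
python3 - <<'E'
from h import *
from bench import imaging,env
o=env.get_obs(); print(o["tool_pos"],o["eef_rot"],o["contact_force"])
c=imaging.read_camera("side"); np.savez("side3.npz",**c); I=c["image"][:,:,::-1]
cv2.imwrite("pics/s3.png",cv2.convertScaleAbs(cv2.resize(I[190:360,190:380],None,fx=3.5,fy=3.5,interpolation=cv2.INTER_CUBIC),alpha=1.4))
c=imaging.read_camera("top"); np.savez("top3.npz",**c)
E
```

```text
[0.46098441 0.34451676 0.26661715] [ 2.83382893e-02 -3.14124438e+00  9.18740656e-04] [ 0.31650193 -0.07379744 -1.74774862]
```

View pics/s3.png

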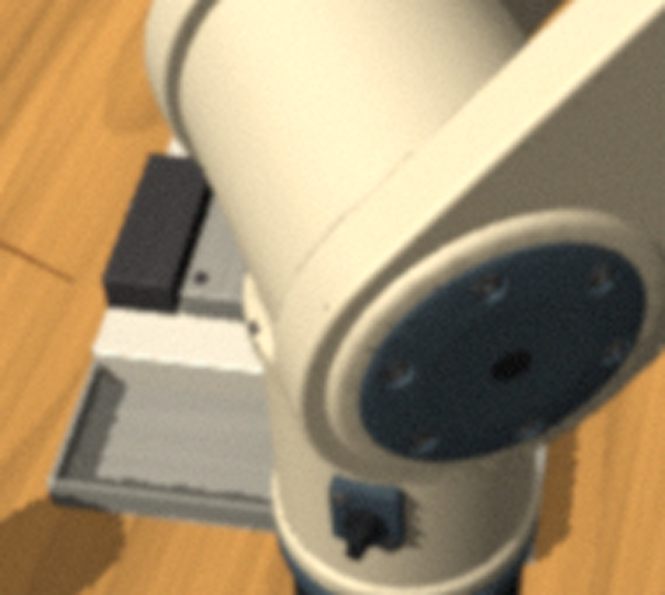

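The arm blocks the side view, so the top camera is the better view for the bed.

```bash
python3 - <<'E'
from h import *
c=dict(np.load("top3.npz")); I=c["image"][:,:,::-1]
cv2.imwrite("pics/t3.png",cv2.convertScaleAbs(cv2.resize(I[145:305,140:380],None,fx=3.3,fy=3.3,interpolation=cv2.INTER_CUBIC),alpha=1.6))
E
```

```text
(no output)
```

View pics/t3.png

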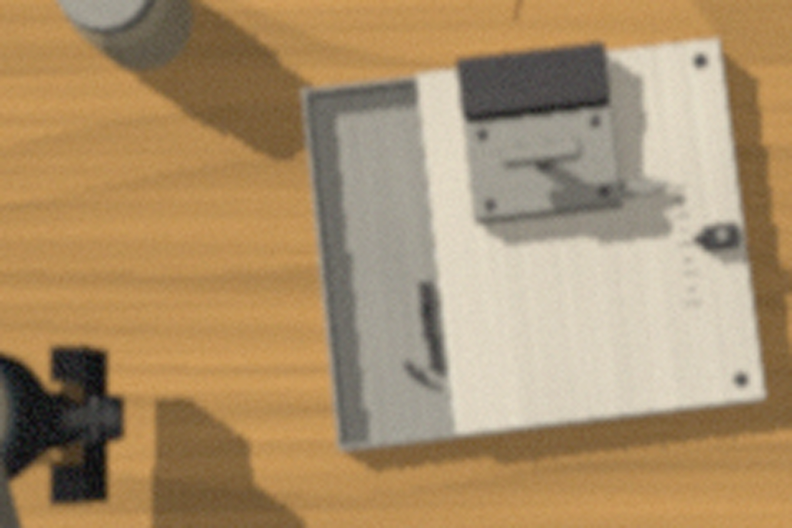

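The bed is bare, and the fragments lie in the trough against the bed's wall at crop (410–440,285–390). I'll set the scraper down.

carry_out:
  deltas:
    - {"dp": [0,-0.05,-0.6],"rot": [0,0,0],"claw": 255}
    - {"dp": [0,-0.05,-1.2],"rot": [0,0,0],"claw": 255}
    - {"dp": [0,-0.05,-1.6],"rot": [0,0,0],"claw": 255}
    - {"dp": [0,-0.05,-1.73],"rot": [0,0,0],"claw": 255}
    - {"dp": [0,-0.05,-1.73],"rot": [0,0,0],"claw": 255}
    - {"dp": [0,-0.05,-1.73],"rot": [0,0,0],"claw": 255}

```text
clock: 8.6
tool_pos: [0.4607, 0.3397, 0.2229]
eef_rot: [0.025, -3.136, 0.008]
contact_force: [-6.1, -6.3, 19.6]
width: 0.0196
```

carry_out:
  deltas:
    - {"dp": [0,0,0.04],"rot": [0,0,0],"claw": 255}
    - {"dp": [0,0.05,0.04],"rot": [0,0,0],"claw": 255}
    - {"dp": [0,0.05,0.04],"rot": [0,0,0],"claw": 255}

```text
clock: 8.9
tool_pos: [0.4609, 0.3408, 0.2238]
eef_rot: [0.024, -3.136, 0.008]
contact_force: [0.2, 0.7, -2.1]
width: 0.0194
```

carry_out:
  deltas:
    - {"dp": [0,0,-0.02],"rot": [0,0,0],"claw": 255}
    - {"dp": [0,0,-0.02],"rot": [0,0,0],"claw": 150}
    - {"dp": [0,0,-0.02],"rot": [0,0,0],"claw": 80}
    - {"dp": [0,0,-0.02],"rot": [0,0,0],"claw": 0}
    - {"dp": [0,0,-0.02],"rot": [0,0,0],"claw": 0}
    - {"dp": [0,0,-0.02],"rot": [0,0,0],"claw": 0}
    - {"dp": [0,0,-0.02],"rot": [0,0,0],"claw": 0}
    - {"dp": [0,0,0.5],"rot": [0,0,0],"claw": 0}
    - {"dp": [0,0,1.8],"rot": [0,0,0],"claw": 0}
    - {"dp": [0,0,3],"rot": [0,0,0],"claw": 0}

```text
clock: 9.9
tool_pos: [0.4608, 0.3407, 0.3003]
eef_rot: [0.024, -3.136, 0.009]
contact_force: [0.5, 0.9, -0.1]
width: 0.0855
```

```bash
python3 - <<'E'
from h import *
from bench import imaging,env
from scipy.spatial.transform import Rotation as R
o=env.get_obs(); print(o["qpos"].round(3))
r=R.from_rotvec(o["eef_rot"])
for a in (5.9,185.9):
    y=np.array([np.cos(np.radians(a)),np.sin(np.radians(a)),0]); z=np.array([0,0,-1.]); T=R.from_matrix(np.stack([np.cross(y,z),y,z],1))
    print(a,np.degrees((T*r.inv()).as_rotvec())/8)
c=imaging.read_camera("top"); P=cloud(c); V=w2v(P); z=P[...,2]; im=c["image"].astype(int)
m=(V[...,1]>75)&(V[...,1]<158)&(abs(V[...,0]+50)<68)&(im.sum(-1)<150); print("dark trough",m.sum(),z[m].min(),z[m].max(),np.median(z[m]))
c0=dict(np.load("top0.npz")); b=(V[...,1]>-90)&(V[...,1]<76)&(abs(V[...,0]+50)<65); print("bed zmax",np.nanmax(z[b]),"dark on bed",(b&(im.sum(-1)<180)).sum())
x,y=P[...,0],P[...,1]
for s,e in((.04,.052),(.08,.095)):
    k=(x>.39)&(x<.54)&(y>.3)&(y<.39)&(z>s)&(z<e); print("scr",rect(P[k]),k.sum())
E
```

```text
[ 6.340e-01  3.960e-01  1.833e+00 -1.000e-03  9.210e-01 -9.510e-01]
5.9 [ 2.53139038e-03 -6.18430790e-02 -1.06225597e+01]
185.9 [6.33414011e-02 2.59272042e-03 1.18773136e+01]
dark trough 40 0.0009664157861573042 0.015320459147817989 0.011656935062432483
bed zmax 0.03619351760280831 dark on bed 0
scr (array([458.9, 337.9]), array([98.5, 24.3]), 1.1) 287
scr (array([459.8, 337.6]), array([18.5, 48.1]), 89.0) 67
```

carry_out:
  deltas:
    - {"dp": [0.4,-0.8,0.4],"rot": [0,0,-0.9],"claw": 0}
    - {"dp": [1,-2,0.6],"rot": [0,0,-1.9],"claw": 0}
    - {"dp": [1.8,-3.4,0.6],"rot": [0,0,-2.9],"claw": 0}
    - {"dp": [2.7,-4.8,0.6],"rot": [0,0,-3.9],"claw": 0}
    - {"dp": [3.5,-6.2,0.6],"rot": [0,0,-4.9],"claw": 0}
    - {"dp": [4.3,-7.6,0.6],"rot": [0,0,-5.9],"claw": 0}
    - {"dp": [5.1,-9,0.6],"rot": [0,-0.03,-6.9],"claw": 0}
    - {"dp": [5.9,-10.4,0.6],"rot": [0,-0.06,-7.9],"claw": 0}
    - {"dp": [6.5,-11.5,0.6],"rot": [0,-0.06,-8.9],"claw": 0}
    - {"dp": [6.73,-11.99,0.6],"rot": [0,-0.06,-9.9],"claw": 0}

```text
clock: 10.95
tool_pos: [0.6317, 0.0394, 0.3213]
eef_rot: [1.988, 2.422, -0.001]
contact_force: [0.2, 0.6, -0.1]
width: 0.0852
```

carry_out:
  deltas:
    - {"dp": [0,0,0],"rot": [0,0,-0.7],"claw": 0}
    - {"dp": [0,0,0],"rot": [0,0,-0.7],"claw": 0}
    - {"dp": [0,0,0],"rot": [0,0,-0.7],"claw": 0}

```text
clock: 11.25
tool_pos: [0.6315, 0.0396, 0.3219]
eef_rot: [2.1, 2.325, -0.001]
contact_force: [-0.1, 0.8, 0.8]
width: 0.0854
```

```bash
cat > gl.py <<'E'
from h import *
from bench import imaging,env
from scipy.spatial.transform import Rotation as R
o=env.get_obs(); r=R.from_rotvec(o["eef_rot"]); M=r.as_matrix()
y=np.array([np.cos(YAW),np.sin(YAW),0]); z=np.array([0,0,-1.]); T=R.from_matrix(np.stack([np.cross(y,z),y,z],1))
print("rot to go",(np.degrees((T*r.inv()).as_rotvec())/8).round(3)); g=o["tool_pos"]+.155*M[:,2]
t=np.append(v2w([52.5,0]),.083); print("grasp",g.round(4),w2v(g),"dp units to tee",((t-g)/.025).round(2), o["contact_force"].round(1))
E
python3 gl.py
```

```text
rot to go [0.044 0.043 0.011]
grasp [0.6325 0.0386 0.1669] [55.8 -2.6] dp units to tee [-0.14  0.09 -3.35] [-0.1  0.8  0.8]
```

carry_out:
  deltas:
    - {"dp": [-0.1,0.05,-0.8],"rot": [0.04,0.04,0],"claw": 0}
    - {"dp": [-0.13,0.1,-1.9],"rot": [0.04,0.04,0],"claw": 0}
    - {"dp": [-0.13,0.1,-2.9],"rot": [0.04,0.04,0],"claw": 0}
    - {"dp": [-0.13,0.1,-3.35],"rot": [0.04,0.04,0],"claw": 0}
    - {"dp": [-0.13,0.1,-3.35],"rot": [0.04,0.04,0],"claw": 0}
    - {"dp": [-0.13,0.1,-3.35],"rot": [0.04,0.04,0],"claw": 255}
    - {"dp": [-0.13,0.1,-3.35],"rot": [0.04,0.04,0],"claw": 255}
    - {"dp": [-0.13,0.1,-3.35],"rot": [0.04,0.04,0],"claw": 255}
    - {"dp": [-0.13,0.1,-3.35],"rot": [0.04,0.04,0],"claw": 255}
    - {"dp": [-0.13,0.1,-3.35],"rot": [0.04,0.04,0],"claw": 255}

```text
clock: 12.25
tool_pos: [0.6286, 0.042, 0.2387]
eef_rot: [2.105, 2.33, 0.001]
contact_force: [4.9, 0.6, 0.1]
width: 0.0124
```

carry_out:
  deltas:
    - {"dp": [0,0,0],"rot": [0,0,0],"claw": 255}
    - {"dp": [0,0,0],"rot": [0,0,0],"claw": 255}
    - {"dp": [0,0,0],"rot": [0,0,0],"claw": 255}

```text
clock: 12.55
tool_pos: [0.6293, 0.0421, 0.2389]
eef_rot: [2.104, 2.329, 0.004]
contact_force: [5.1, 0.2, -3.8]
width: 0.0108
```

```bash
python3 gl.py
```

```text
rot to go [0.002 0.027 0.01 ]
grasp [0.6298 0.0421 0.0839] [53.5  1.1] dp units to tee [-0.04 -0.05 -0.03] [ 5.1  0.2 -3.8]
```

carry_out:
  deltas:
    - {"dp": [-0.2,-0.02,0],"rot": [0,0,0],"claw": 255}
    - {"dp": [-0.5,-0.05,0],"rot": [0,0,0],"claw": 255}
    - {"dp": [-0.8,-0.08,0],"rot": [0,0,0],"claw": 255}
    - {"dp": [-1.1,-0.11,0],"rot": [0,0,0],"claw": 255}
    - {"dp": [-1.4,-0.14,0],"rot": [0,0,0],"claw": 255}
    - {"dp": [-1.6,-0.165,0],"rot": [0,0,0],"claw": 255}
    - {"dp": [-1.6,-0.165,0],"rot": [0,0,0],"claw": 255}
    - {"dp": [-1.6,-0.165,0],"rot": [0,0,0],"claw": 255}

```text
clock: 13.35
tool_pos: [0.5904, 0.0381, 0.2389]
eef_rot: [2.102, 2.327, 0.008]
contact_force: [9.6, 2.0, -9.7]
width: 0.0108
```

```bash
python3 gl.py; python3 - <<'E'
from h import *
from bench import imaging
out=[]
for n,(r0,r1,c0,c1) in(("top",(185,255,290,375)),("side",(210,280,230,315))):
    c=imaging.read_camera(n); np.savez(n+"5.npz",**c)
    out.append(cv2.convertScaleAbs(cv2.resize(c["image"][r0:r1,c0:c1,::-1],(510,420) if 0 else (395,325),interpolation=cv2.INTER_CUBIC),alpha=1.6))
cv2.imwrite("pics/p5.png",np.hstack(out))
E
```

```text
rot to go [-0.001  0.052  0.011]
grasp [0.5916 0.0381 0.0839] [15.   1.1] dp units to tee [ 1.49  0.11 -0.04] [ 9.6  2.  -9.7]
```

View pics/p5.png

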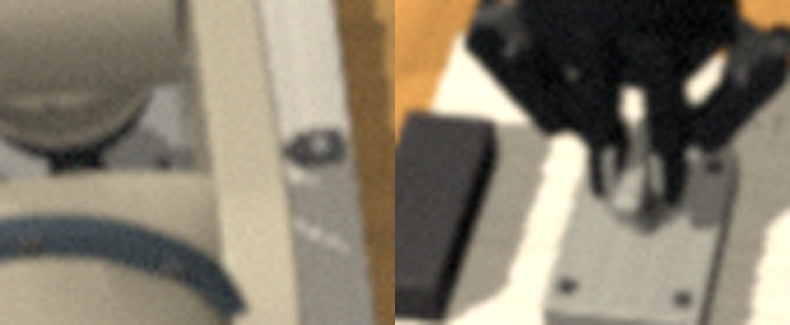

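The arm hides the pointer from both cameras in this pose. I'll get the closed pointer-to-tab distance from the earlier pictures, rectified into vise coordinates.

```bash
python3 - <<'E'
from h import *
def rectify(c,z,x0,x1,y0,y1,s):  # columns: y from y1 (left) to y0, rows: x from x1 down to x0
    W,H=int((y1-y0)*s),int((x1-x0)*s); src=[];dst=[]
    for x in(x0,x1):
        for y in(y0,y1):
            dst.append([(y1-y)*s,(x1-x)*s]); src.append(proj(c,np.append(v2w([x,y]),z)))
    M=cv2.getPerspectiveTransform(np.float32(src),np.float32(dst))
    return cv2.warpPerspective(c["image"][:,:,::-1],M,(W,H),flags=cv2.INTER_CUBIC)
out=[]
for n,z in(("top0",.040),("top3",.040),("side0",.040)):
    I=cv2.convertScaleAbs(rectify(dict(np.load(n+".npz")),z,-30,60,-130,-75+15,3.7),alpha=1.5)
    for x in range(-30,61,10):
        v=int((60-x)*3.7); cv2.line(I,(0,v),(10 if x else 25,v),(0,0,255),1)
    for y in(-120,-110,-100,-90,-80,-70): u=int((-60-y)*3.7); cv2.line(I,(u,0),(u,8),(0,0,255),1)
    out.append(I)
O=np.hstack(out);print(O.shape);cv2.imwrite("pics/rect.png",O)
# jaw displacement from screw holes/edges of the jaw: closed (side0) vs now (side5), by z=49 plane
for n in("side0","side5"):
    c=dict(np.load(n+".npz")); P=cloud(c); V=w2v(P); m=(abs(P[...,2]-.050)<.0035)&(abs(V[...,1]-30)<17)&(V[...,0]>-60)&(V[...,0]<86)
    xs=V[m][:,0]; print(n,m.sum(),np.percentile(xs,[1,5,50,95,99]))
E
```

```text
(333, 777, 3)
side0 443 [20.442 22.6   51.4   81.87  84.9  ]
side5 459 [-17.842 -15.5    14.1    44.4    46.984]
```

View pics/rect.png

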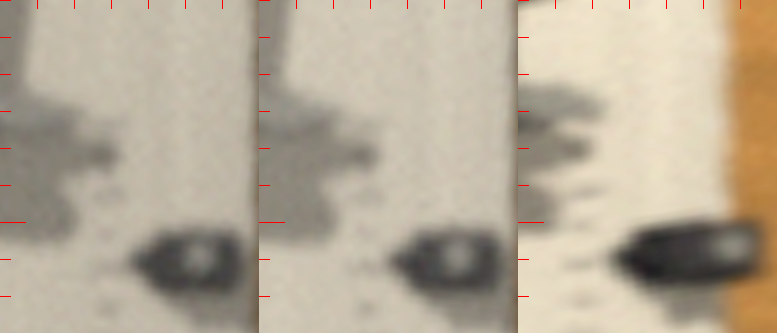

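The tab tip comes out at vise x ≈ -10.85, with both cameras agreeing after removing their own offsets. The pointer in the side image is at about 31.5 against a nominal 31. The pull needed is therefore about 41.9 mm, and the jaw is now at about 38.2 mm. I'll add about 3.7 mm, then measure the jaw's travel by template match.

carry_out:
  deltas:
    - {"dp": [-0.09,-0.01,0],"rot": [0,0,0],"claw": 255}
    - {"dp": [-0.18,-0.02,0],"rot": [0,0,0],"claw": 255}
    - {"dp": [-0.18,-0.02,0],"rot": [0,0,0],"claw": 255}
    - {"dp": [-0.18,-0.02,0],"rot": [0,0,0],"claw": 255}
    - {"dp": [-0.18,-0.02,0],"rot": [0,0,0],"claw": 255}

```text
clock: 13.95
tool_pos: [0.5873, 0.0378, 0.2389]
eef_rot: [2.101, 2.325, 0.012]
contact_force: [9.3, 1.7, -9.7]
width: 0.0107
```

```bash
python3 gl.py; cat > jaw.py <<'E'
from h import *
from bench import imaging
def rectify(c,z,x0,x1,y0,y1,s):
    W,H=int((y1-y0)*s),int((x1-x0)*s); src=[];dst=[]
    for x in(x0,x1):
        for y in(y0,y1):
            dst.append([(y1-y)*s,(x1-x)*s]); src.append(proj(c,np.append(v2w([x,y]),z)))
    M=cv2.getPerspectiveTransform(np.float32(src),np.float32(dst))
    return cv2.cvtColor(cv2.warpPerspective(c["image"],M,(W,H),flags=cv2.INTER_CUBIC),cv2.COLOR_RGB2GRAY)
s=5
def match(a,b,xa,ya):
    A=rectify(a,.049,*xa,*ya,s); B=rectify(b,.049,xa[0]-60,xa[1]-20,ya[0]-3,ya[1]+3,s)
    r=cv2.matchTemplate(B,A,cv2.TM_CCOEFF_NORMED); _,v,_,(cx,cy)=cv2.minMaxLoc(r)
    return round(cy/s+20,2),round(3-cx/s-0,2),round(v,3)
a=dict(np.load("side0.npz"))
bs={"side5":dict(np.load("side5.npz")),"now1":imaging.read_camera("side"),"now2":imaging.read_camera("side")}
np.savez("side6.npz",**bs["now2"])
for k,b in bs.items():
    print(k,[match(a,b,xa,ya) for xa,ya in(((12,50),(20,53)),((12,40),(28,52)),((14,36),(28,48)))])
    P=cloud(b);V=w2v(P); m=(abs(P[...,2]-.050)<.0035)&(abs(V[...,1]-38)<10)&(V[...,0]>-60)&(V[...,0]<86); print(np.percentile(V[m][:,0],[1,5,50,95,99]))
P=cloud(a);V=w2v(P); m=(abs(P[...,2]-.050)<.0035)&(abs(V[...,1]-38)<10)&(V[...,0]>-60)&(V[...,0]<86); print(np.percentile(V[m][:,0],[1,5,50,95,99]))
E
python3 jaw.py
```

```text
rot to go [-0.004  0.078  0.011]
grasp [0.589  0.0379 0.0839] [12.5  1.1] dp units to tee [ 1.6   0.12 -0.04] [ 9.3  1.7 -9.7]
side5 [(38.2, 0.0, 0.987), (38.2, 0.0, 0.985), (38.2, 0.2, 0.985)]
[-18.    -15.5    13.3    44.08   46.596]
now1 [(40.8, -0.2, 0.983), (40.8, -0.2, 0.979), (40.8, -0.2, 0.983)]
[-20.205 -18.1    11.65   41.55   44.305]
now2 [(40.8, -0.2, 0.985), (40.8, -0.2, 0.983), (40.8, -0.2, 0.985)]
[-20.3   -18.135  11.25   41.145  44.458]
[20.389 22.515 51.3   81.855 84.711]
```

```bash
python3 - <<'E'
import re
src=open("jaw.py").read().split("s=5")[0]; exec(src)
def rear(c,z,x0,x1,y0,y1,s=10):
    p=rectify(c,z,x0,x1,y0,y1,s).astype(float).mean(1)   # row0 = x1
    g=np.gradient(cv2.GaussianBlur(p[:,None],(1,15),0)[:,0]); 
    def sub(i): k=slice(max(i-12,0),i+13); w=np.abs(g[k]); return round(x1-(np.arange(len(g))[k]*w).sum()/w.sum()/s-.05,2)
    return "rear",sub(int(g.argmin())),"front",sub(int(g.argmax()))
for n in("top0","top3","side0"):
    c=dict(np.load(n+".npz"))
    print(n,"tab y-113..-104",rear(c,.042,-30,8,-113,-104),"anvil",rear(c,.054,80,140,-40,40)[:2],"anvil/jaw front",rear(c,.054,75,105,-40,40)[2:],
      "jaw front top",rear(c,.049,8,32,10,44), "bed front",rear(c,.028,-135,-105,-70,60))
    d=rectify(c,.042,-30,8,-113,-91,10); v=255-d.astype(float); 
    tip=[]
    for y in(-96,-97,-98,-99,-100):
        col=v[:,int((-91-y)*10)-4:int((-91-y)*10)+5].mean(1); col=np.clip(col-np.median(col)-25,0,None); tip.append(round(8-(np.arange(len(col))*col).sum()/max(col.sum(),1)/10,1))
    print("  tip centroids",tip)
O=[cv2.resize(rectify(dict(np.load(n+".npz")),.040,-25,45,-115,-60,7),None,fx=1,fy=1) for n in("top0","side0")]
O=np.hstack(O); O=cv2.convertScaleAbs(O,alpha=1.5)
for x in range(-20,45,10): O[int((45-x)*7),:12]=0; O[int((45-x)*7),385:397]=0
cv2.imwrite("pics/rect2.png",O)
E
```

```text
top0 tab y-113..-104 ('rear', np.float64(-2.77), 'front', np.float64(-20.49)) anvil ('rear', np.float64(127.56)) anvil/jaw front ('front', np.float64(84.33)) jaw front top ('rear', np.float64(19.97), 'front', np.float64(14.86)) bed front ('rear', np.float64(-121.43), 'front', np.float64(-127.72))
  tip centroids [np.float64(-11.1), np.float64(-11.2), np.float64(-11.2), np.float64(-11.5), np.float64(-11.7)]
top3 tab y-113..-104 ('rear', np.float64(-2.63), 'front', np.float64(-18.5)) anvil ('rear', np.float64(127.55)) anvil/jaw front ('front', np.float64(84.43)) jaw front top ('rear', np.float64(19.96), 'front', np.float64(15.05)) bed front ('rear', np.float64(-121.34), 'front', np.float64(-128.35))
  tip centroids [np.float64(-11.1), np.float64(-11.2), np.float64(-11.2), np.float64(-11.5), np.float64(-11.7)]
side0 tab y-113..-104 ('rear', np.float64(-0.22), 'front', np.float64(-17.27)) anvil ('rear', np.float64(129.94)) anvil/jaw front ('front', np.float64(85.24)) jaw front top ('rear', np.float64(21.64), 'front', np.float64(17.01)) bed front ('rear', np.float64(-118.64), 'front', np.float64(-123.97))
  tip centroids [np.float64(-10.1), np.float64(-10.0), np.float64(-10.0), np.float64(-10.0), np.float64(-10.1)]
```

View pics/rect2.png

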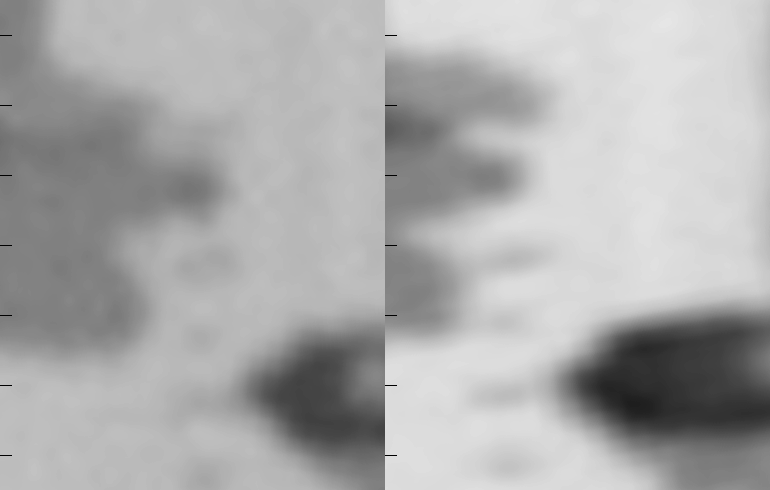

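The reference edges put the tab tip at vise x ≈ -10.5 ± 0.6, so the pull needed is about 41.5 mm. The jaw is at 40.8 mm, so I'll add a small final correction.

carry_out:
  deltas:
    - {"dp": [-0.1,-0.01,0],"rot": [0,0,0],"claw": 255}
    - {"dp": [-0.1,-0.01,0],"rot": [0,0,0],"claw": 255}
    - {"dp": [-0.1,-0.01,0],"rot": [0,0,0],"claw": 255}
    - {"dp": [-0.1,-0.01,0],"rot": [0,0,0],"claw": 255}
    - {"dp": [-0.1,-0.01,0],"rot": [0,0,0],"claw": 255}

```text
clock: 14.55
tool_pos: [0.5862, 0.0377, 0.2389]
eef_rot: [2.099, 2.323, 0.016]
contact_force: [10.4, 1.7, -10.1]
width: 0.0109
```

```bash
python3 gl.py; python3 jaw.py | grep now
```

```text
rot to go [-0.006  0.105  0.012]
grasp [0.5885 0.0379 0.0839] [12.   1.1] dp units to tee [ 1.62  0.12 -0.04] [ 10.4   1.7 -10.1]
now1 [(41.4, -0.2, 0.976), (41.4, -0.2, 0.968), (41.4, -0.2, 0.968)]
now2 [(41.4, -0.2, 0.976), (41.4, 0.0, 0.969), (41.4, 0.0, 0.969)]
```

```bash
python3 - <<'E'
from h import *
from bench import imaging,order
c=imaging.read_camera("top"); P=cloud(c); P0=cloud(dict(np.load("top0.npz")))
for n,(u,v) in dict(wheel=(458,239),jar=(172,138),dish=(471,170),blue=(169,340)).items():
    s=(slice(v-25,v+25),slice(u-30,u+30)); f=lambda Q:Q[s][Q[s][...,2]>.015].mean(0).round(4)
    print(n,f(P0),f(P))
k=(P[...,0]>.39)&(P[...,0]<.54)&(P[...,1]>.3)&(P[...,1]<.39)&(P[...,2]>.08); print("scraper grip",rect(P[k]),k.sum())
print(order.finish_job())
E
```

```text
wheel [ 0.524  -0.2987  0.0329] [ 0.5243 -0.2987  0.0329]
jar [0.7359 0.3135 0.0806] [0.736  0.3134 0.0802]
dish [ 0.69   -0.3436  0.0202] [ 0.6902 -0.3436  0.0201]
blue [0.3206 0.3302 0.0615] [0.3206 0.33   0.0618]
scraper grip (array([459.8, 337.2]), array([48.4, 20.2]), 0.3) 235
the job is handed in; nothing more can be done
None
```

I handed the job in at about 15 s of the 66 s allowed. The arm was still gripping the T-handle, with the jaw pulled open to the index tab as closely as I could measure.

- **Fragments:** one leftward sweep with the black scraper cleared the bed. Afterwards no dark spots showed on the bare part. The dark shapes in the trough read about 12 mm above the bench, as fragments on its floor would, but two or more overlap in the picture, so I did not count four separately.
- **Scraper:** it stands upright on the bench within about 5 mm of where it started. It touched down with about 20 N, so I raised it slightly before letting go.
- **Jaw:** image matching puts the jaw's travel at 41.4 mm, steady over two pictures. The spring force read 10.4 N, about what it should be there.
- **Tab alignment:** the arm hid the pointer from both cameras while I held it, so I could not see the two points line up. I worked out the target from the earlier pictures instead. Those estimates disagreed somewhat, giving a needed pull of about 40.7 to 42.5 mm, and I settled on about 41.5 mm.
- **Left alone:** the wheel, jar, dish and the blue look-alike have moved less than 0.5 mm.

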